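# Turn the soldering board over into its tray

### The arm

A 7-joint arm with a two-finger parallel gripper is mounted at the origin on a cart in front of the work surface, level with it; the furniture and walls round the work are solid. World frame = base frame: x ahead of the robot, y to its left, z up, the work surface at z = 0. Lengths are in m, angles in rad, forces in N, time in s.
With the tool pointing down it reaches from about 0.4 to 0.85 m from the base axis. Payload 10.4 kg.
Tool frame: the origin (TCP) lies at the very end of the fingers, on their centre line; the grasp point (between the pads) lies 19 mm behind it; z points along the fingers, y is the line along which they close (so a half turn about z gives the same grasp; the last joint's range is limited). The gripper opens to 87 mm and grips with 3 to 60 N. Pads are 19 mm wide; open, the fingers measure 117 mm over their backs; the gripper's body (75 mm by 190 mm) begins 51 mm behind the grasp point.
Start: joints at [-1.213, 0.332, -0.065, 1.46, 0.022, 1.35, -0.088], TCP at [0.232, 0.58, 0.223] pointing down, gripper open.
Joint ranges: [-2.6, 2.6], [-0.5, 2.12], [-1.47, 1.34], [0.16, 2.42], [-1.27, 4.41], [0.06, 2.06], [-2.6, 2.6]. Speed limits (rad/s): [2.22, 2.22, 2.79, 2.79, 3.14, 3.14, 3.14].

### API

Orientations are given as a unit quaternion [x, y, z, w].
In Python, from bench import * gives the robot as it stands.
- The arm moves only by the tool step_arm, never from a script. Its arguments are lists of equal length, an entry for each row: "delta_pos": the shift along the world's x, y, z in units of 25 mm (1.0 is 25 mm), a list of three; "turn": the turn about the world's z in units of 0.12 rad (1.0 is 0.12 rad). In form: {"delta_pos": [[tx, ty, tz], ...], "turn": [turn, ...]}. A call has 1 to 12 rows; each row shifts and turns the commanded pose from where the row before left it; what a row does not reach is not made up. A row lasts 1/10 s, in which the tool goes at most 50 mm and 8.59 degrees, less where a joint would pass 70% of its speed; a pose out of reach is approached as far as the arm can. A call with a number of a shift or a turn outside -1 to 1 is refused whole. A call with a gripper value outside its range is refused whole. "grip" is the closure, from 0 (fully open) to 1 (shut), set as the call begins (left out, the last holds). The fingers move at their own pace and stop on an object; "newtons" is the grip in N (left out, the last holds). Time passes only in rows, so rows that do not move let the fingers close. It gives the time, the measured TCP pose, the force, the opening and the grip force at its end, in the units of the state.
- read_state(): the state, without advancing time (a new reading comes with each control period).
- camera(name): name is "scene" or "top"; returns a dict with "image" (384x512x3 uint8, red, green, blue), "z_map" (384x512 float32, m along the optical axis (not along the pixel's ray), 0 where there is no reading), "mtx" (3x3 intrinsics, pixels), "dist" ([k1, k2, p1, p2, k3] as OpenCV has them; the pictures are not rectified), "view" (4x4, takes a point from world to camera coordinates). Camera axes: x right, y up, looking along -z (the intrinsics and any distortion apply to the point x, -y, -z); pixel columns grow to the right and rows downward; lengths in m; the calibration is good to about 2 mm. A picture is of the moment at which its call begins.
- close_job(): hands the job in; it is judged then, once.
The state is a dict: "time": time; "joint_positions": joint angles; "joint_vel": joint speeds; "joint_torque": joint torques, N m; "ee_pos": TCP position; "eef_rot": TCP orientation; "ft_force": force on the tool from outside, world axes, zero at the start; "torque": the same for the moment, N m; "width": finger opening in m; "grip_force": force on a finger pad.
Only numpy, scipy, OpenCV 4.12 (cv2) and the standard library are available. Lean on these libraries where they do the work, as an engineer would, in place of code of your own. Each camera call takes 0.05 s, during which the arm holds its last target. There are 200 camera calls.

### The job

Turn the soldering board over into its tray with the fingertips alone: its soft fibre edges crumble when it is picked up, so it may be pushed and tipped but never lifted or carried. Push it against the front edge of the low steel tray, tip it up on that edge and on over, so that it falls onto the tray with its scorched face down. Then push it along the tray until it lies flat and fully home in the corner, touching both the back wall and the left wall, and leave everything else where it is.

Things in the scene. Friction and masses are not known exactly. Their poses are not given: they have to be found in the camera images.
- tray: Fixed tray of folded dark steel sheet: a plate 134 mm deep (x) by 304 mm wide (y), its top 4 mm above the table, front and right end open; back and left walls, 3 mm thick, rise to 40 mm above the table. Origin on the table at the middle of the front edge; x points back into the tray, y left, z up. Inner face of the back wall at x = +131 mm, of the left wall at y = +149 mm.
- tray_lip (a point): Middle of the top of the plate's front edge, 4 mm above the table. The plate's vertical front face below it is the low edge to push the board against.
- tray_corner (a point): Point on the top of the tray's plate (4 mm above the table) in the inner corner of the back and left walls.
- board: Loose soldering board of ceramic fibre, scorched brown on the face that is up at the start, 89 mm (x) by 148 mm (y) by 18 mm (z), about 0.24 kg. Origin in the middle of the face that is underneath at the start; then x points roughly to the tray, y left, z up. It starts flat on the table, its far side 20 to 36 mm from the tray's front edge at its middle, turned up to 0.2 rad to it.
- board_center (a point): Centre of the soldering board, in the middle of its thickness (9 mm from both faces). In the corner of the tray it is 44.5 mm from the back wall and 74 mm from the left wall.
- board_far_edge (a point): Middle of the board's long side that faces the tray at the start, at half thickness. The board tips on this side; stood upright there it reaches about 93 mm above the table and can also be pushed over from behind.
- board_near_edge (a point): Middle of the board's long side that faces the robot at the start, at half thickness. Fingertips hold well on it by friction: pressed low on this side with about 9 N towards the tray's front edge, it follows fingertips that rise along an arc of about 88 mm radius about that edge, until they are past upright and the board falls over by itself.
- paste_tin: Bystander: round black tin cap, 55 mm wide, 14 mm high, loose, right of the tray. Origin under its centre.
- flux_brush: Bystander: small brush with a grey metal handle, 128 mm long, 8 mm high, loose, right of the tray. Origin under its middle, x along it.
- scriber: Bystander: scriber with a red handle, 155 mm long, 9 mm high, loose, right of the board. Origin under its middle, x along it.
- burnisher: Bystander: burnisher with a dark handle, 150 mm long, 9 mm high, loose, left of the board. Origin under its middle, x along it.
- crosslock: Bystander: cross-lock tweezers with red-brown grips, 152 mm long, 8 mm high, loose, left of the tray. Origin under its middle, x along it.
- vial_1: Bystander: clear lidded vial, 27 mm wide, 32 mm high, loose, left of the tray. Origin under its centre.
- steel_block: Bystander: square steel block 64 mm wide, 19 mm high, loose, far left. Origin under its centre.

How it is judged:
By the outcome, as a careful person would: the job done as asked, in the order asked, and still so for the second after the job is handed in, with the robot touching nothing.
It also fails if it takes over 72 s, if anything falls off the work surface, if the arm or the gripper's body presses on something with over 40 N, if the wrist force passes 120 N, or if a joint passes its speed limit or range.

## Working session

There is one attempt and no reset: what is moved stays moved. The work goes in short steps, Python scripts to look and compute and a tool call to move; the robot and the scene stay as the last step left them, time stands still between calls to the robot, and variables do not carry over. Pictures are saved under pics/ and viewed, at most 10 in all, crops included, and the job is handed in when it is done.

Besides the shell and the picture viewer there is one more tool, called after "Call:" as a command line: name --pt "numbers of a row" for each row, then --argument value for the rest. step_arm: Moves the arm, as the interface text tells. Shifts and turns lie within -1 to 1; 1 stands for 25 mm of shift or 0.12 rad of turn. Its arguments: {"type":"object","properties":{"delta_pos":{"type":"array"},"turn":{"type":"array"},"grip":{"type":"number"},"newtons":{"type":"number"}},"required":["delta_pos","turn"]}

```bash
mkdir -p pics; cat > h.py <<'E'
from bench import *
import numpy as np, cv2
def snap(n,save=None):
    c=camera(n); c={k:(np.array(v) if not isinstance(v,str) else v) for k,v in c.items()}
    if save: cv2.imwrite('pics/'+save,cv2.cvtColor(c['image'],cv2.COLOR_RGB2BGR))
    return c
def ray(c,px,z):
    "pixels (N,2) -> world points on plane z"
    p=cv2.undistortPoints(np.array(px,float).reshape(-1,1,2),c['mtx'],c['dist']).reshape(-1,2)
    d=np.c_[p[:,0],-p[:,1],-np.ones(len(p))]
    R=c['view'][:3,:3];t=c['view'][:3,3]
    o=-R.T@t; d=d@R
    return o+d*((z-o[2])/d[:,2])[:,None]
def cloud(c):
    h,w=c['z_map'].shape; u,v=np.meshgrid(np.arange(w),np.arange(h))
    p=cv2.undistortPoints(np.stack([u,v],-1).reshape(-1,1,2).astype(float),c['mtx'],c['dist']).reshape(-1,2)
    z=c['z_map'].reshape(-1)
    P=np.c_[p[:,0]*z,-p[:,1]*z,-z]
    R=c['view'][:3,:3];t=c['view'][:3,3]
    return ((P-t)@R).reshape(h,w,3)
E
python3 - <<'E'
from h import *
s=read_state(); print(s)
for n in ('scene','top'):
    c=snap(n,n+'0.png'); print(n,c['mtx'].tolist(),c['dist'],(-c['view'][:3,:3].T@c['view'][:3,3]).round(3))
    np.savez(n+'0.npz',**c)
E
```

```text
{'time': 0.0, 'joint_positions': array([-1.21263858,  0.33286924, -0.06472996,  1.46095873,  0.02162571,
        1.34988973, -0.08854929]), 'joint_vel': array([-0.00017361, -0.00110566, -0.00084606, -0.00105509,  0.00104311,
       -0.00041148,  0.00016143]), 'joint_torque': array([ 2.48177048e-04, -6.23255110e+01,  2.47579609e-02, -3.89908004e+01,
       -6.14424027e-02,  3.95639974e-02,  1.16321853e-04]), 'ee_pos': array([0.23211636, 0.5798762 , 0.22174735]), 'eef_rot': array([ 1.89227921e-01,  9.81932932e-01, -7.07862983e-04, -9.46429180e-05]), 'ft_force': array([0.6524847 , 0.04883277, 0.09723017]), 'torque': array([-0.02819536,  0.05108661, -0.0131895 ]), 'grip_force': 0.0, 'width': 0.08712463842328148}
scene [[372.07413352583166, 0.0, 253.3421935006715], [0.0, 372.07413352583166, 196.45354899090813], [0.0, 0.0, 1.0]] [0.00489225 0.         0.         0.         0.        ] [ 0.269 -0.502  0.817]
top [[405.04982572558856, 0.0, 253.0132546552166], [0.0, 405.04982572558856, 189.43030366302992], [0.0, 0.0, 1.0]] [-0.14664543  0.          0.          0.          0.        ] [0.383 0.028 1.122]
```

View pics/top0.png

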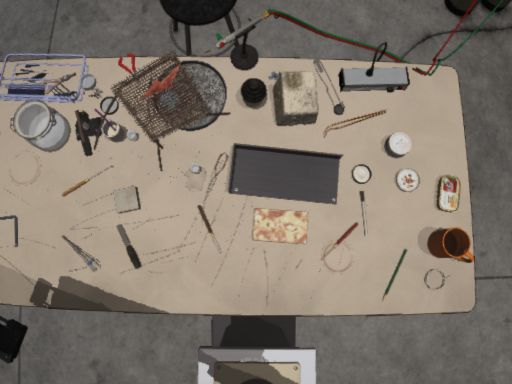

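View pics/scene0.png

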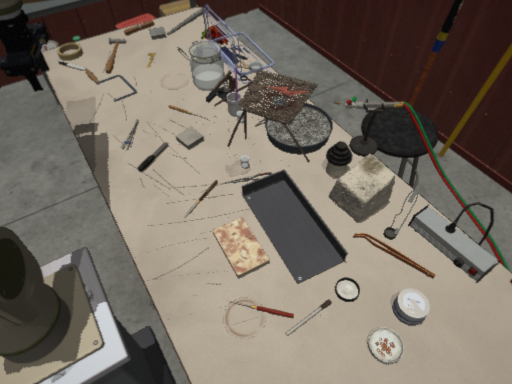

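The top view shows the board at about px (253–308, 208–243). The tray is at (231–342, 146–203), with its back wall at the top and left wall at px x≈232. The brush and tin are to its right, and the burnisher is at (208,228). I'll measure both next.

```bash
cat > meas.py <<'E'
from h import *
import sys
c=dict(np.load('top0.npz')); im=c['image'].astype(int)
X=cloud(c)
hsv=cv2.cvtColor(c['image'],cv2.COLOR_RGB2HSV)
# board by height above table in region
reg=np.zeros(im.shape[:2],bool); reg[195:255,240:325]=1
z=X[...,2]
print('table z',np.median(z[255:270,240:320]), 'board z',np.median(z[220:235,265:300]),'tray',np.median(z[165:190,250:320]))
m=(reg&(z>0.009)&(z<0.03)&(im.max(2)>90)).astype(np.uint8)
cn=max(cv2.findContours(m,0,2)[0],key=cv2.contourArea)
def rect(cn,zz):
    P=ray(c,cn.reshape(-1,2),zz)[:,:2]; r=cv2.minAreaRect(P.astype(np.float32)*1000); return r,cv2.boxPoints(r).round(1)
print('board',rect(cn,.018))
m=((hsv[...,2]<95)).astype(np.uint8); m[:140]=0;m[206:]=0;m[:,:226]=0;m[:,348:]=0
cn=max(cv2.findContours(m,0,2)[0],key=cv2.contourArea)
a=cv2.approxPolyDP(cn,3,True).reshape(-1,2); print('tray px',a.tolist())
print('z4',(ray(c,a,.004)*1000).round(1)[:,:2].tolist()); print('z40',(ray(c,a,.04)*1000).round(1)[:,:2].tolist())
# line fit of front edge
fr=[]
for u in range(240,330):
    v=np.where(m[:,u])[0].max(); fr.append((u,v+.5))
P=ray(c,fr,.004)[:,:2]; k=np.polyfit(P[:,1],P[:,0],1); print('front x=a*y+b',k)
w=(m>0)&(z>.03); 
E
python3 meas.py; python3 - <<'E'
import cv2
a=cv2.imread('pics/top0.png')[135:260,180:390]
cv2.imwrite('pics/crop0.png',cv2.resize(a,None,fx=3.8,fy=3.8,interpolation=cv2.INTER_CUBIC))
E
```

```text
table z -0.00018548722470353954 board z 0.01687343945435256 tray 0.003913092965672511
board (((481.4227294921875, -60.84141540527344), (145.6248321533203, 88.8685302734375), 86.49949645996094), array([[ 432.6, -130.8],
       [ 521.3, -136.2],
       [ 530.2,    9.1],
       [ 441.5,   14.5]], dtype=float32))
tray px [[234, 144], [229, 192], [335, 203], [331, 198], [336, 196], [341, 155]]
z4 [[714.9, 71.4], [575.0, 82.3], [548.3, -216.1], [562.4, -205.0], [568.3, -219.4], [688.2, -237.1]]
z40 [[704.2, 70.0], [568.9, 80.5], [543.0, -208.3], [556.6, -197.5], [562.4, -211.5], [678.4, -228.5]]
front x=a*y+b [0.08946344 0.56666865]
```

View pics/crop0.png

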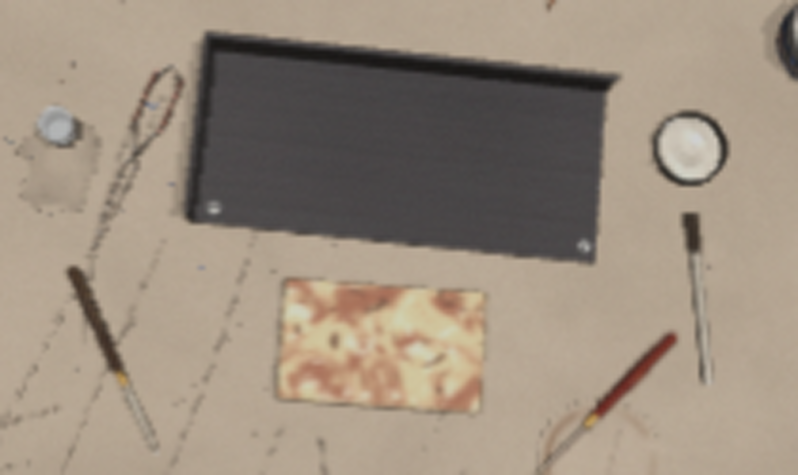

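The crop confirms the tray's left wall is at the left and its back wall at the top. Tray yaw is about -0.089 rad with origin near (0.560, -0.070), and the board centre is near (0.4815, -0.060). I'll go in behind the board.

Call:
step_arm --pt "0.6 -1 0" --pt "0.6 -1 0" --pt "0.6 -1 0" --pt "0.6 -1 0" --pt "0.6 -1 0" --pt "0.6 -1 0" --pt "0.6 -1 0" --pt "0.6 -1 0" --pt "0.6 -1 0" --pt "0.6 -1 0" --pt "0.6 -1 0" --pt "0.6 -1 0" --turn '[0.2,0.2,0.2,0.2,0.2,0.2,0.2,0.2,0.2,0.2,0.2,0.23]'

```text
time: 1.3
ee_pos: [0.4126, 0.279, 0.2223]
eef_rot: [0.044, 0.999, -0.0, -0.0]
ft_force: [0.7, 0.1, -0.8]
width: 0.0872
grip_force: 0.0
```

Call:
step_arm --pt "0 -1 0" --pt "0 -1 0" --pt "0 -1 0" --pt "0 -1 -0.5" --pt "0 -1 -0.5" --pt "0 -1 -0.5" --pt "0 -1 -0.5" --pt "0 -1 -0.5" --pt "-0.1 -1 -0.5" --pt "-0.1 -1 -0.5" --pt "-0.1 -1 -0.5" --pt "-0.1 -1 -0.5" --turn '[0,0,0,0,0,0,0,0,0,0,0,0]'

```text
time: 2.5
ee_pos: [0.4018, -0.0207, 0.1095]
eef_rot: [0.045, 0.999, 0.0, -0.0]
ft_force: [0.5, 0.1, 0.3]
width: 0.0873
grip_force: 0.0
```

Call:
step_arm --pt "0 -0.5 -0.8" --pt "0 -0.5 -0.8" --pt "0 -0.45 -0.8" --pt "0 0 -0.8" --pt "0 0 -0.5" --pt "0 0 -0.32" --pt "0 0 -0.2" --pt "0 0 0" --turn '[0,0,0,0,0,0,0,0]'

```text
time: 3.3
ee_pos: [0.4021, -0.056, 0.0043]
eef_rot: [0.044, 0.999, -0.0, -0.0]
ft_force: [-0.8, 0.8, -0.8]
width: 0.0869
grip_force: 0.0
```

Call:
step_arm --pt "0.4 -0.036 0" --pt "0.4 -0.036 0" --pt "0.3 -0.027 0" --pt "0.2 -0.018 0" --pt "0.2 -0.018 0" --pt "0.2 -0.018 0" --turn '[0,0,0,0,0,0]'

```text
time: 3.9
ee_pos: [0.4448, -0.0599, 0.0045]
eef_rot: [0.045, 0.999, 0.0, -0.0]
ft_force: [-2.7, 1.5, 2.4]
width: 0.0873
grip_force: 1.4
```

```bash
python3 - <<'E'
from h import *
c=snap('top','top1.png'); print(read_state()['ft_force'],read_state()['ee_pos'])
a=cv2.imread('pics/top1.png')[135:285,180:390]
cv2.imwrite('pics/crop1.png',cv2.resize(a,None,fx=3.8,fy=3.8,interpolation=cv2.INTER_CUBIC))
E
```

```text
[-0.77800411  0.62651677 -0.87006065] [ 0.44584388 -0.05994835  0.00464061]
```

View pics/crop1.png

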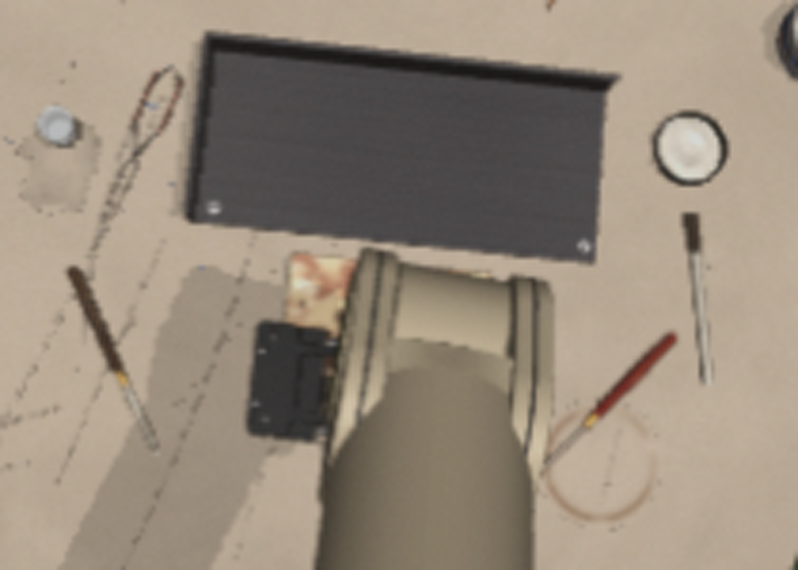

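The board has moved with the fingers and the gap to the tray is about 15 mm. I'll push it to contact.

Call:
step_arm --pt "0.2 -0.018 0" --pt "0.2 -0.018 0" --pt "0.15 -0.013 0" --pt "0.1 -0.009 0" --pt "0 0 0" --turn '[0,0,0,0,0]'

```text
time: 4.45
ee_pos: [0.4611, -0.0613, 0.0045]
eef_rot: [0.045, 0.999, 0.0, -0.0]
ft_force: [-1.1, -0.2, 0.0]
width: 0.0869
grip_force: 0.9
```

Call:
step_arm --pt "0.1 0 0" --pt "0 0 0" --turn '[0,0]'

```text
time: 4.65
ee_pos: [0.4611, -0.0612, 0.0041]
eef_rot: [0.045, 0.999, 0.0, -0.003]
ft_force: [-12.3, 1.1, 10.6]
width: 0.087
grip_force: 6.1
```

Contact is made with about 12 N. I'll start the arc about the lip.

Call:
step_arm --pt "0.013 -0.001 0.303" --pt "0.04 -0.004 0.301" --pt "0.066 -0.006 0.296" --turn '[0,0,0]'

```text
time: 4.95
ee_pos: [0.4647, -0.0615, 0.0266]
eef_rot: [0.045, 0.999, 0.0, -0.002]
ft_force: [-6.0, 0.3, -0.1]
width: 0.0869
grip_force: 3.0
```

```bash
python3 - <<'E'
from h import *
c=snap('scene','s1.png'); s=read_state();print(s['ft_force'],s['ee_pos'])
a=cv2.imread('pics/s1.png')[150:300,180:380]
cv2.imwrite('pics/s1c.png',cv2.resize(a,None,fx=4,fy=4,interpolation=cv2.INTER_CUBIC))
E
```

```text
[-10.1831148    0.5202963    2.90699464] [ 0.46526738 -0.0615156   0.02763354]
```

View pics/s1c.png

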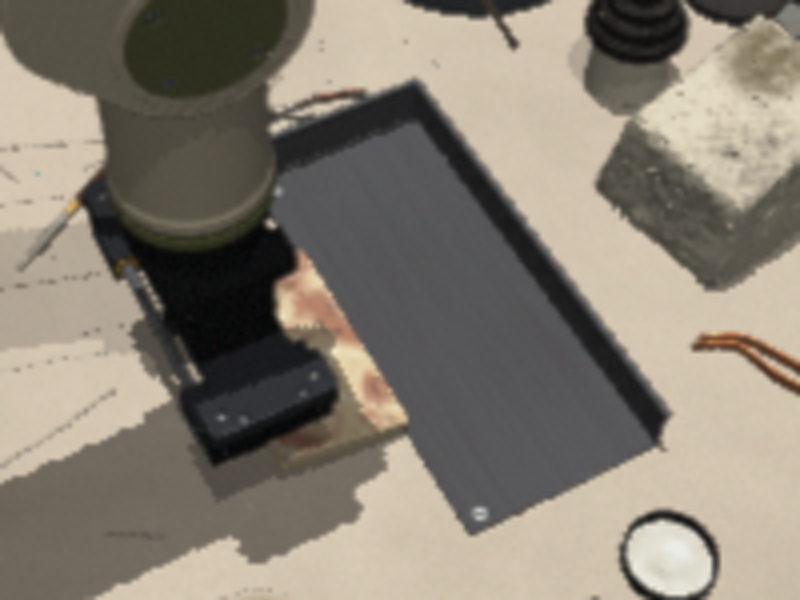

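The board's near side is lifting with the fingers: its right end at (280–405, 420–465) is tilted up and its far side sits on the lip. The force is 10 N, so I'll continue.

Call:
step_arm --pt "0.091 -0.008 0.29" --pt "0.116 -0.01 0.28" --pt "0.14 -0.012 0.269" --turn '[0,0,0]'

```text
time: 5.3
ee_pos: [0.4737, -0.0623, 0.0478]
eef_rot: [0.045, 0.999, 0.0, -0.002]
ft_force: [-6.0, 0.2, 2.8]
width: 0.0868
grip_force: 3.5
```

Call:
step_arm --pt "0.163 -0.015 0.256" --pt "0.185 -0.017 0.241" --pt "0.205 -0.018 0.224" --turn '[0,0,0]'

```text
time: 5.6
ee_pos: [0.4881, -0.0635, 0.0662]
eef_rot: [0.045, 0.999, 0.0, -0.001]
ft_force: [-7.6, -0.3, 6.0]
width: 0.087
grip_force: 4.5
```

Call:
step_arm --pt "0.224 -0.02 0.205" --pt "0.241 -0.021 0.185" --pt "0.256 -0.023 0.163" --turn '[0,0,0]'

```text
time: 5.9
ee_pos: [0.5071, -0.0652, 0.0807]
eef_rot: [0.045, 0.999, 0.0, -0.0]
ft_force: [-6.0, 0.7, 9.1]
width: 0.0871
grip_force: 5.3
```

Call:
step_arm --pt "0.269 -0.024 0.14" --pt "0.28 -0.025 0.116" --pt "0.29 -0.026 0.091" --turn '[0,0,0]'

```text
time: 6.2
ee_pos: [0.5293, -0.0673, 0.0899]
eef_rot: [0.045, 0.999, 0.0, 0.001]
ft_force: [-2.9, -0.4, 7.2]
width: 0.0871
grip_force: 4.1
```

Call:
step_arm --pt "0.296 -0.026 0.066" --pt "0.301 -0.027 0.04" --pt "0.303 -0.027 0.013" --turn '[0,0,0]'

```text
time: 6.5
ee_pos: [0.5525, -0.0693, 0.0931]
eef_rot: [0.045, 0.999, 0.0, 0.002]
ft_force: [-1.6, 0.1, 14.8]
width: 0.087
grip_force: 7.5
```

Call:
step_arm --pt "0.303 -0.027 -0.013" --pt "0.301 -0.027 -0.03" --turn '[0,0]'

```text
time: 6.7
ee_pos: [0.5694, -0.0708, 0.0938]
eef_rot: [0.045, 0.999, 0.0, 0.004]
ft_force: [0.6, -0.2, 21.5]
width: 0.0873
grip_force: 10.5
```

```bash
python3 - <<'E'
from h import *
c=snap('scene','s2.png'); s=read_state();print(s['ft_force'],s['ee_pos'])
a=cv2.imread('pics/s2.png')[150:300,180:380]
cv2.imwrite('pics/s2c.png',cv2.resize(a,None,fx=4,fy=4,interpolation=cv2.INTER_CUBIC))
E
```

```text
[ 1.61067059 -0.41532944 17.53420524] [ 0.57050937 -0.07091271  0.09383731]
```

View pics/s2c.png

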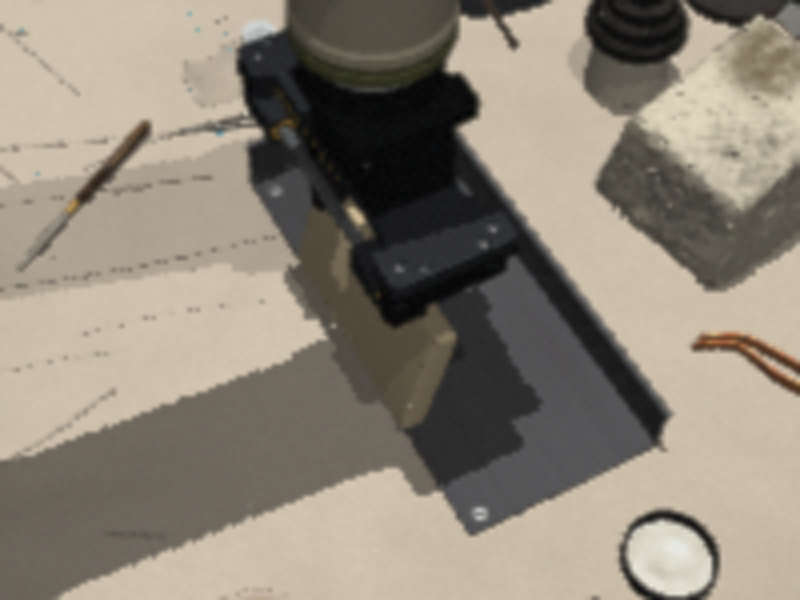

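The board stands upright on the lip with the fingers on its top edge. I'll carry on forward, easing the downward press slightly.

Call:
step_arm --pt "0.3 -0.027 0.05" --pt "0.3 -0.027 0.03" --pt "0.3 -0.027 0" --turn '[0,0,0]'

```text
time: 7.05
ee_pos: [0.5888, -0.0724, 0.0926]
eef_rot: [0.045, 0.999, 0.0, 0.0]
ft_force: [-0.8, 0.5, -0.6]
width: 0.0869
grip_force: 0.0
```

```bash
python3 - <<'E'
from h import *
c=snap('scene','s3.png'); s=read_state();print(s['ft_force'],s['ee_pos'])
a=cv2.imread('pics/s3.png')[150:300,180:380]
cv2.imwrite('pics/s3c.png',cv2.resize(a,None,fx=4,fy=4,interpolation=cv2.INTER_CUBIC))
E
```

```text
[-0.28517825  0.05136397  0.69081103] [ 0.58948949 -0.07226664  0.09235982]
```

View pics/s3c.png

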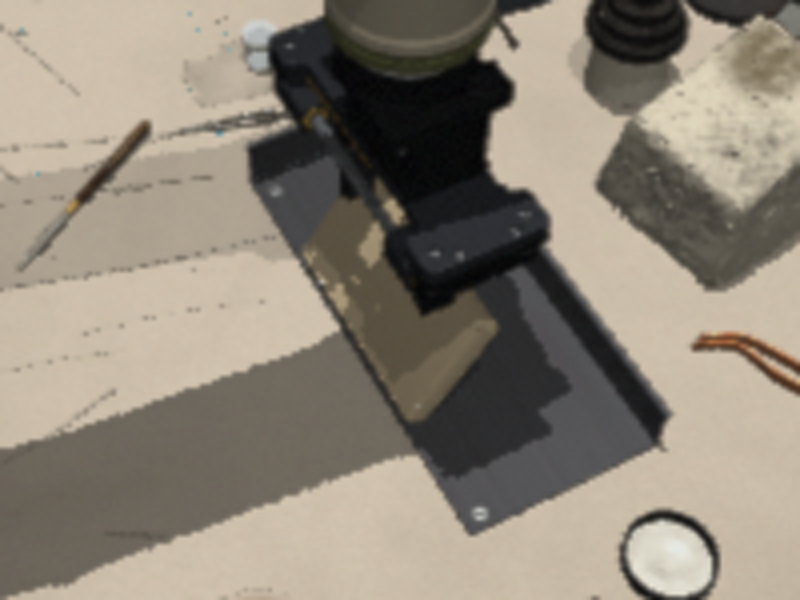

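The board is past upright and falling onto the tray with the fingers clear. I'll lift away, retract and look.

Call:
step_arm --pt "0 0 0.6" --pt "0 0 0.6" --pt "-0.5 0 0.6" --pt "-0.5 -0.8 0" --pt "-0.5 -1 0" --pt "-0.5 -1 0" --pt "-0.5 -1 0" --pt "-0.5 -1 0" --pt "0 -1 0" --pt "0 -1 0" --pt "0 -1 0" --pt "0 0 0" --turn '[0,0,0,0,0,0,0,0,0,0,0,0]' --grip 1 --newtons 10

```text
time: 8.3
ee_pos: [0.5121, -0.2713, 0.1391]
eef_rot: [0.047, 0.999, -0.001, 0.001]
ft_force: [0.1, -0.1, 0.4]
width: 0.0027
grip_force: 0.0
```

```bash
cat > b.py <<'E'
from h import *
import sys
o=np.array([.560,-.070]); ps=-.0893; xa=np.array([np.cos(ps),np.sin(ps)]); ya=np.array([-xa[1],xa[0]])
def tr(P): return np.c_[(P-o)@xa,(P-o)@ya]*1000
if __name__=='__main__':
    n=sys.argv[1]
    c=snap('top',n+'.png'); im=c['image'].astype(int); X=cloud(c)
    hsv=cv2.cvtColor(c['image'],cv2.COLOR_RGB2HSV)
    T=tr(X.reshape(-1,3)[:,:2]).reshape(*X.shape[:2],2)
    m=((T[...,0]>-40)&(T[...,0]<130)&(T[...,1]>-155)&(T[...,1]<149)&(X[...,2]>.015)&(X[...,2]<.032)&(hsv[...,2]>75)&(hsv[...,1]>50)).astype(np.uint8)
    cn=max(cv2.findContours(m,0,2)[0],key=cv2.contourArea)
    P=tr(ray(c,cn.reshape(-1,2),.022)[:,:2]); r=cv2.minAreaRect(P.astype(np.float32)); print(r,cv2.boxPoints(r).round(1).tolist())
    print('z',np.median(X[...,2][m>0])); s=read_state(); print(s['time'],s['ee_pos'],s['ft_force'],s['width'])
    a=cv2.cvtColor(c['image'],cv2.COLOR_RGB2BGR)[135:260,180:390]
    cv2.imwrite('pics/'+n+'c.png',cv2.resize(a,None,fx=3.8,fy=3.8,interpolation=cv2.INTER_CUBIC))
E
python3 b.py t3
```

```text
((57.12798309326172, 0.8714599609375), (144.73374938964844, 88.76397705078125), 89.8163070678711) [[12.5, -71.4000015258789], [101.30000305175781, -71.5999984741211], [101.69999694824219, 73.0999984741211], [13.0, 73.4000015258789]]
z 0.021127782864180357
8.35 [ 0.51263993 -0.26922839  0.13877658] [ 0.17730135  1.42598922 -0.76218191] 0.001885462607537555
```

View pics/t3c.png

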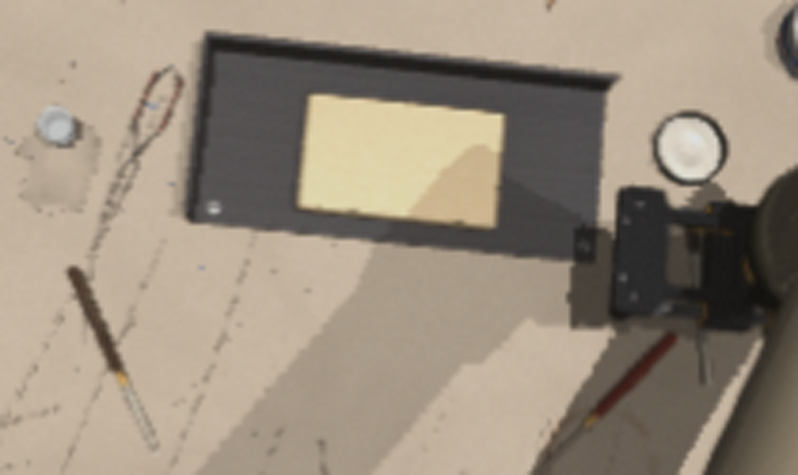

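The board lies flat in the tray with its clean face up, at tray (57, 1) mm. The goal is (86.5, 75) mm. I'll push it left from its right end with the fingers closed.

Call:
step_arm --pt "0.95 0.9 0" --pt "0.95 0.9 0" --pt "0.95 0.9 0" --pt "0.95 0.88 0" --pt "0 0 -0.9" --pt "0 0 -0.9" --pt "0 0 -0.9" --pt "0 0 -0.9" --pt "0 0 -0.8" --pt "0 0 -0.4" --pt "0 0 -0.28" --pt "0 0 0" --turn '[0,0,0,0,0,0,0,0,0,0,0,0]'

```text
time: 9.55
ee_pos: [0.6081, -0.1773, 0.0105]
eef_rot: [0.044, 0.999, 0.0, -0.0]
ft_force: [-0.8, 0.4, 0.2]
width: 0.001
grip_force: 0.0
```

Call:
step_arm --pt "0.027 0.3 0" --pt "0.027 0.3 0" --pt "0.027 0.3 0" --pt "0.027 0.3 0" --pt "0.027 0.3 0" --pt "0.027 0.3 0" --pt "0.027 0.3 0" --pt "0.027 0.3 0" --pt "0.018 0.2 0" --pt "0 0 0" --turn '[0,0,0,0,0,0,0,0,0,0]'

```text
time: 10.55
ee_pos: [0.614, -0.1113, 0.0102]
eef_rot: [0.044, 0.999, 0.001, -0.0]
ft_force: [0.5, 0.7, -0.4]
width: 0.0004
grip_force: 0.0
```

```bash
python3 b.py t4
```

```text
((57.15116500854492, 66.26155853271484), (88.09443664550781, 104.23401641845703), 0.5020169019699097) [[12.600000381469727, 118.0], [13.600000381469727, 13.800000190734863], [101.69999694824219, 14.5], [100.69999694824219, 118.80000305175781]]
z 0.02095773053906502
10.6 [ 0.61383353 -0.11161014  0.01012936] [-0.11620583 -0.48901566 -0.74516685] 0.0004775539642387576
```

Call:
step_arm --pt "0.022 0.25 0" --pt "0.022 0.25 0" --pt "0.022 0.25 0" --pt "0.013 0.15 0" --pt "0.009 0.1 0" --pt "0 0 0" --turn '[0,0,0,0,0,0]'

```text
time: 11.2
ee_pos: [0.6163, -0.0872, 0.0105]
eef_rot: [0.044, 0.999, 0.0, -0.0]
ft_force: [-0.5, 0.3, -0.1]
width: 0.0004
grip_force: 0.0
```

Call:
step_arm --pt "0.005 0.06 0" --pt "0.005 0.06 0" --turn '[0,0]'

```text
time: 11.4
ee_pos: [0.6164, -0.0854, 0.0106]
eef_rot: [0.045, 0.999, -0.0, 0.0]
ft_force: [-0.6, -1.2, 0.4]
width: 0.0007
grip_force: 0.8
```

Call:
step_arm --pt "0.005 0.06 0" --pt "0 0 0" --turn '[0,0]'

```text
time: 11.6
ee_pos: [0.6166, -0.0834, 0.0106]
eef_rot: [0.045, 0.999, 0.0, 0.0]
ft_force: [0.4, -0.9, 1.2]
width: 0.0006
grip_force: 0.6
```

Call:
step_arm --pt "0.005 0.06 0" --pt "0 0 0" --turn '[0,0]'

```text
time: 11.8
ee_pos: [0.6167, -0.0819, 0.0106]
eef_rot: [0.045, 0.999, -0.0, 0.0]
ft_force: [0.3, -0.8, 0.8]
width: 0.0006
grip_force: 0.8
```

Call:
step_arm --pt "0.005 0.06 0" --pt "0 0 0" --turn '[0,0]'

```text
time: 12.0
ee_pos: [0.6169, -0.0803, 0.0105]
eef_rot: [0.045, 0.999, 0.0, 0.0]
ft_force: [0.7, -1.7, 1.0]
width: 0.0002
grip_force: 0.9
```

Call:
step_arm --pt "0.005 0.06 0" --pt "0 0 0" --turn '[0,0]'

```text
time: 12.2
ee_pos: [0.6169, -0.0802, 0.0106]
eef_rot: [0.045, 0.999, -0.001, 0.0]
ft_force: [0.1, -6.3, 0.5]
width: 0.0008
grip_force: 2.7
```

The board is touching the left wall at about 6 N. I'll back off, open the fingers, and go to the front side to push it back.

Call:
step_arm --pt "-0.02 -0.2 0" --pt "-0.03 -0.4 0" --pt "0 0 0.8" --pt "0 0 0.8" --pt "0 0 0.4" --pt "-0.64 0.96 0" --pt "-0.64 0.96 0" --pt "-0.64 0.96 0" --pt "-0.64 0.96 0" --pt "0 0 0" --turn '[0,0,0,0,0,0,0,0,0,0]'

```text
time: 13.2
ee_pos: [0.5498, 0.006, 0.0599]
eef_rot: [0.042, 0.999, 0.001, -0.001]
ft_force: [-0.1, -0.4, -1.0]
width: 0.0005
grip_force: 0.0
```

Call:
step_arm --pt "0 0 0" --pt "0 0 0" --pt "0 0 0" --pt "0 0 0" --pt "0 0 0" --pt "0 0 0" --pt "0 0 0" --pt "0 0 -0.8" --pt "0 0 -0.8" --pt "0 0 -0.4" --pt "0 0 0" --turn '[0,0,0,0,0,0,0,0,0,0,0]' --grip 0

```text
time: 14.3
ee_pos: [0.5507, 0.002, 0.0093]
eef_rot: [0.045, 0.999, -0.0, -0.001]
ft_force: [-0.3, 0.0, 0.5]
width: 0.08
grip_force: 0.0
```

Call:
step_arm --pt "0.25 -0.022 0" --pt "0.25 -0.022 0" --pt "0.25 -0.022 0" --pt "0.25 -0.022 0" --pt "0.25 -0.022 0" --pt "0.15 -0.013 0" --pt "0 0 0" --turn '[0,0,0,0,0,0,0]'

```text
time: 15.0
ee_pos: [0.5874, -0.0011, 0.0105]
eef_rot: [0.045, 0.999, -0.0, 0.0]
ft_force: [-0.2, -0.3, -0.1]
width: 0.0865
grip_force: 0.0
```

Call:
step_arm --pt "0.1 -0.009 0" --pt "0.1 -0.009 0" --pt "0.1 -0.009 0" --pt "0 0 0" --turn '[0,0,0,0]'

```text
time: 15.4
ee_pos: [0.5946, -0.0017, 0.0105]
eef_rot: [0.045, 0.999, -0.0, 0.0]
ft_force: [0.6, 0.8, -0.2]
width: 0.0869
grip_force: 0.0
```

Call:
step_arm --pt "0.06 -0.005 0" --pt "0.06 -0.005 0" --pt "0 0 0" --turn '[0,0,0]'

```text
time: 15.7
ee_pos: [0.5973, -0.0019, 0.0105]
eef_rot: [0.045, 0.999, -0.0, 0.0]
ft_force: [-2.0, -0.7, 0.7]
width: 0.087
grip_force: 0.8
```

Call:
step_arm --pt "0.06 -0.005 0" --pt "0 0 0" --turn '[0,0]'

```text
time: 15.9
ee_pos: [0.598, -0.002, 0.0104]
eef_rot: [0.045, 0.999, 0.0, -0.001]
ft_force: [-5.4, -0.7, 3.9]
width: 0.0869
grip_force: 3.1
```

It is in contact with the back wall. One firmer nudge, then I'll retreat and check.

Call:
step_arm --pt "0.05 -0.004 0" --pt "0 0 0" --turn '[0,0]'

```text
time: 16.1
ee_pos: [0.598, -0.002, 0.0103]
eef_rot: [0.045, 0.999, 0.0, -0.002]
ft_force: [-12.7, 1.3, 9.4]
width: 0.0875
grip_force: 6.1
```

Call:
step_arm --pt "-0.2 0.018 0" --pt "-0.5 0.045 0" --pt "0 0 0.6" --pt "0 0 1" --pt "0 0 1" --pt "0 -1 1" --pt "0 -1 0" --pt "0 -1 0" --pt "0 -1 0" --pt "0 -1 0" --pt "0 -1 0" --pt "0 -1 0" --turn '[0,0,0,0,0,0,0,0,0,0,0,0]'

```text
time: 17.3
ee_pos: [0.5833, -0.1769, 0.102]
eef_rot: [0.045, 0.999, -0.0, 0.001]
ft_force: [0.7, 0.2, 0.1]
width: 0.0872
grip_force: 0.0
```

Call:
step_arm --pt "0 -1 0" --pt "0 -1 0" --pt "0 -1 0" --pt "0 -1 0" --pt "0 0 0" --turn '[0,0,0,0,0]'

```text
time: 17.8
ee_pos: [0.5819, -0.2805, 0.1021]
eef_rot: [0.047, 0.999, -0.002, 0.001]
ft_force: [-0.5, -0.2, 0.4]
width: 0.087
grip_force: 0.0
```

```bash
python3 b.py t5
```

```text
((85.47367858886719, 76.80821990966797), (144.2974853515625, 90.14192199707031), 89.58399963378906) [[39.900001525878906, 5.0], [130.0, 4.300000190734863], [131.10000610351562, 148.60000610351562], [40.900001525878906, 149.3000030517578]]
z 0.021126393794770135
17.85 [ 0.58245644 -0.27805833  0.10178632] [-0.35972474  0.44617146  0.34736886] 0.08718726569648923
```

View pics/t5c.png

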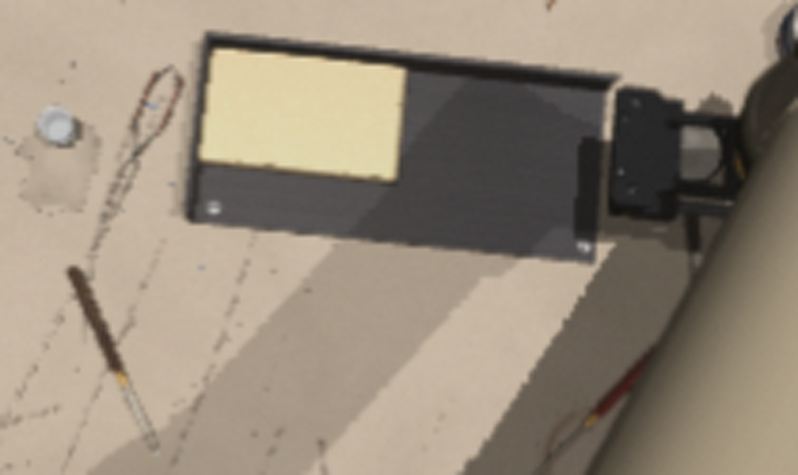

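The board lies in the corner, touching both walls within measurement error, and the bystanders are unmoved. I'll give it one last gentle nudge left to make sure of the left-wall contact.

Call:
step_arm --pt "0.35 0.98 0" --pt "0.35 0.98 0" --pt "0.35 0.98 0" --pt "0.35 0.98 0" --pt "0.35 0.98 0" --pt "0.35 0.98 0" --pt "0.35 0.98 0" --pt "0 0 0" --pt "0 0 0" --pt "0 0 0" --turn '[0,0,0,0,0,0,0,0,0,0]' --grip 1

```text
time: 18.85
ee_pos: [0.6436, -0.1047, 0.101]
eef_rot: [0.045, 0.999, -0.0, 0.0]
ft_force: [0.8, 0.5, -0.1]
width: 0.0149
grip_force: 0.0
```

Call:
step_arm --pt "0 0 -0.9" --pt "0 0 -0.9" --pt "0 0 -0.9" --pt "0 0 -0.6" --pt "0 0 -0.36" --pt "0 0 0" --pt "0.018 0.2 0" --pt "0.018 0.2 0" --pt "0 0 0" --turn '[0,0,0,0,0,0,0,0,0]'

```text
time: 19.75
ee_pos: [0.6454, -0.0925, 0.0098]
eef_rot: [0.044, 0.999, 0.0, 0.001]
ft_force: [0.1, -0.6, -0.6]
width: 0.0006
grip_force: 0.0
```

Call:
step_arm --pt "0.009 0.1 0" --pt "0.009 0.1 0" --pt "0.009 0.1 0" --pt "0 0 0" --turn '[0,0,0,0]'

```text
time: 20.15
ee_pos: [0.6453, -0.0859, 0.009]
eef_rot: [0.044, 0.999, 0.0, 0.0]
ft_force: [0.4, -0.8, -0.0]
width: 0.0006
grip_force: 0.0
```

Call:
step_arm --pt "0.004 0.05 0" --pt "0.004 0.05 0" --pt "0 0 0" --turn '[0,0,0]'

```text
time: 20.45
ee_pos: [0.6454, -0.0838, 0.0089]
eef_rot: [0.045, 0.999, 0.0, -0.0]
ft_force: [0.2, -0.2, 0.5]
width: 0.0005
grip_force: 0.0
```

Call:
step_arm --pt "0.004 0.05 0" --pt "0 0 0" --turn '[0,0]'

```text
time: 20.65
ee_pos: [0.6455, -0.0828, 0.009]
eef_rot: [0.045, 0.999, 0.0, -0.0]
ft_force: [-0.1, -0.2, 0.8]
width: 0.0005
grip_force: 0.0
```

Call:
step_arm --pt "0.004 0.05 0" --pt "0 0 0" --turn '[0,0]'

```text
time: 20.85
ee_pos: [0.6455, -0.0828, 0.009]
eef_rot: [0.045, 0.999, -0.001, 0.0]
ft_force: [0.3, -4.7, -0.4]
width: 0.0007
grip_force: 2.3
```

It is rigid at the same place as before, so the board is home on the left wall. I'll back off and retreat.

Call:
step_arm --pt "-0.018 -0.2 0" --pt "-0.05 -0.6 0" --pt "0 0 0.8" --pt "0 0 1" --pt "0 0 1" --pt "0 -1 1" --pt "0 -1 0" --pt "0 -1 0" --pt "0 -1 0" --pt "0 -1 0" --pt "0 -1 0" --pt "0 0 0" --turn '[0,0,0,0,0,0,0,0,0,0,0,0]'

```text
time: 22.05
ee_pos: [0.6421, -0.2574, 0.1042]
eef_rot: [0.047, 0.999, -0.001, -0.0]
ft_force: [-0.5, -0.2, 0.8]
width: 0.0005
grip_force: 0.0
```

```bash
python3 b.py t6 && python3 -c "
from bench import *
print(close_job())"
```

```text
((85.0091781616211, 76.69532012939453), (144.106201171875, 89.82402801513672), 89.93079376220703) [[40.0, 4.699999809265137], [129.8000030517578, 4.599999904632568], [130.0, 148.6999969482422], [40.20000076293945, 148.8000030517578]]
z 0.021185560664474933
22.1 [ 0.64275913 -0.25480535  0.10397238] [-0.51040216 -0.06567595  0.18634087] 0.00022177155826519563
the job is handed in; nothing more can be done
None
```

The board was tipped over the tray's front edge and lies flat, scorched face down, in the corner: touching the left wall (confirmed by a final push) and at the back wall to within about 1 mm in the last image; nothing else appeared to move, and I handed the job in at 22 s.

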